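# Clear the tool chest and hold its lid half open

## Robot

A 6-joint arm with a two-finger parallel gripper is mounted at the origin on the work surface. World frame = base frame: x ahead of the robot, y to its left, z up, the work surface at z = 0. Lengths are in m, angles in rad, forces in N, time in s.
With the tool pointing down it reaches from about 0.275 to 0.825 m from the base axis. Payload 4.9 kg.
Tool frame: the origin (TCP) lies midway between the tips of the shut fingers; the grasp point (between the pads) lies 19 mm behind it (grip_point_offset is the distance from the TCP to the grasp point, in m); z points along the fingers, x is the direction in which the jaws open and shut, and the axes are right-handed (so a half turn about z gives the same grasp; the last joint's range is limited). The gripper opens to 85 mm and grips with 20 to 120 N. Pads are 22 mm wide; open, the fingers measure 114 mm over their backs; the gripper's body (76 mm by 85 mm) begins 54 mm behind the grasp point. The pads swing forward as they close: fully open they stand 13 mm farther back than shut.
Start: joints at [-0.134, 0.326, -0.193, 1.052, 0, 1.437], TCP at [0.55, 0, 0.231] pointing down, gripper open.
Joint ranges: [-2.65, 2.65], [-0.97, 1.79], [-1.3, 1.35], [-1.93, 2.1], [-1.47, 1.37], [-3.14, 3.14]. Speed limits (rad/s): [2.57, 2.57, 3.14, 3.14, 3.14, 3.14].

## Interface

Orientations are given as a rotation vector (axis times angle).
In Python, from cell import * gives the robot as it stands. Calls block until the motion is done:
- movep(position, orientation): joint-space move of the TCP to a pose.
- move_l(position, velocity=0.15, rot=None, until_force=None): straight line of the TCP; rot=None keeps the orientation; velocity is the mean speed in m/s. With until_force (N) it stops when the force on the tool has changed by that much, and returns True; else False.
- set_joints(angles): joint-space move.
- let_go() and grab(newtons=None): open the fingers fully, or close them until they stop; newtons is the grip in N (None keeps the last).
- sleep(seconds).
- ik(position, orientation): joint angles nearest the present ones, or None.
- get_state(): the state.
- grab_frame(name): name is "scene" or "side" or "wrist"; returns a dict with "img" (420x560x3 uint8, red, green, blue), "fx", "fy", "cx", "cy" (pixels), "k1" (the pictures are not rectified: a ray, as slopes to the right and down, at radius r is drawn at 1 + k1 r^2 times it, then the intrinsics apply), "cam_to_world" (4x4, takes a point from camera to world coordinates); the wrist camera has in their place "T_tool_cam" (4x4, takes a point from camera to tool coordinates, whose origin is the TCP and whose axes are the tool frame's). Camera axes: x right, y down, z forward; pixel columns grow to the right and rows downward; lengths in m; the calibration is good to about 2 mm. A picture is of the moment at which its call begins: read the wrist's pose just before it. There is no depth.
A pose or a line that the arm cannot do raises MotionError and nothing moves.
- sign_off(): hands the job in, once; it reports no verdict.
Trained networks look in the newest picture that a camera, given by its name, has taken for a name from the list of things; names that differ only in an ending like _2 or _b are one class to them, and where a whole thing is asked for, a point or a joint stands for the part that bears it (a point fixed in the world has none). Each returns a list of dicts, best first, with "score" (0 to 1); they miss things now and then, are a little off and sometimes report something else, mostly with a low value. They report only what shows in the picture. A call takes as long as a camera call. They do not tell look-alikes from the thing itself.
- spot_in(camera, name): "centre" ([column, row] in pixels, amid what is visible of it).
- silhouettes(camera, name): "mask" (420x560 bool, what is visible of it) and "centre" ([column, row] in pixels, amid what is visible of it).
- tip_of(camera, name): "centre" ([column, row] in pixels: a listed point, or the origin of a listed thing).
The state is a dict: "clock": time; "q": joint angles; "joint_velocities": joint speeds; "tau": joint torques, N m; "position": TCP position; "eef_rot": TCP orientation; "contact_force": force on the tool from outside, world axes, zero at the start; "wrist_torque": the same for the moment, N m; "finger_gap": opening from 0.0 (shut) to 1.0 (fully open).
Only numpy, scipy, OpenCV 4.12 (cv2) and the standard library are available. Lean on these libraries where they do the work, as an engineer would, in place of code of your own. Each camera call takes 0.05 s, during which the arm holds its last target.

## Task

The sharpening-stone carrier is standing on the lid of the wooden tool chest: hook it onto the rack's rail well to one side of the black mark (a hand's breadth), slide it along the rail until its hook is on the mark, and leave it hanging there, without dropping it on the bench. Then lift the chest lid by its bar to 45 degrees and finish while still holding it there, because the lid falls shut if it is let go. Leave everything else on the bench where it is.

Things in the scene. Friction and masses are not known exactly. Their poses are not given: they have to be found in the camera images.
- chest: Fixed open-topped dovetailed wooden box, 180 mm deep (its x) x 240 mm wide (its y) x 110 mm high; origin under its centre on the bench, its -x side (turned up to 0.2 rad) faces the robot. Its lid is hinged along the far (+x) top rim; closed, the lid's top is 122.5 mm above the bench.
- lid (a joint): Angle of the lid in rad: 0 shut, grows as the near edge is lifted, stop at 1.75. No stay or catch: the lid (about 0.55 kg) falls shut by its weight when let go; the hinge has almost no friction. 45 degrees is 0.785.
- lid_bar (a point): Middle of the lid's pull bar: a steel round bar 12 mm in diameter along the chest's y, 50 mm ahead of the lid's near edge, carried by two flat arms 12 mm wide, with 98 mm of bar free between them. 116.5 mm above the bench when shut, free all round (50 mm less the bar's radius to the lid's and chest's near face). It moves on an arc of radius 230 mm about the hinge line.
- lid_hinge (a point): Point on the level of the lid's mid-thickness at the hinge, in the middle of the lid's width; it turns with the lid, its axes are those of the chest when the lid is shut. The hinge axis lies 6 mm below it when shut (110.5 mm above the bench), along the chest's y.
- carrier_grip (a point): Centre of the carrier's wooden grip on its very top, 22 mm (carrier's x) x 34 mm (y) x 44 mm high: grasp here. The carrier (about 0.32 kg) is loose: a wooden block 56 x 90 x 36 mm high with grey stones in its faces, a steel hook 24 mm wide above it, then the grip; 166 mm high, this point 146 mm above its foot. z up, axes those of the carrier. It starts standing on the lid.
- carrier_seat (a point): Point in the carrier's hook where the rail's axis lies when it hangs: 36.3 mm below carrier_grip, 109.7 mm above the foot, under a V-shaped roof that centres the rail. The hook is open to the carrier's +x side: a post on the -x side rises from the block to the roof, and a lip on the +x side ends 22 mm below this point. Inside, the hook is 34 mm wide.
- carrier_mouth (a point): Middle of the hook's mouth on the carrier's +x side, between the lip's lower end and the block's top: 52 mm high, 48 mm below carrier_seat. The rail goes in here sideways; then the carrier is lowered by 48 mm to hang.
- rack: Fixed wooden rack; origin on the bench under the middle of its rail. The rail is a steel bar 12 mm in diameter along the rack's y, axis 200 mm above the bench, free over 348 mm between two posts 22 mm wide (centres at y = -185 and +185 mm) that end flush with the rail's top. Base board 18 mm high; a back board 108 mm high stands 72 to 84 mm beyond the rail (+x). The rack's +x points away from the robot, turned up to 0.15 rad.
- rail_mark (a point): Point on the rail's axis at the mark: a black band 6 mm wide on the rail, with a brass pointer on the back board behind it (both flush, nothing to bump into). At most 90 mm to either side of the rail's middle; it has the rack's axes.
- mallet: Bystander, leave it: wooden joiner's mallet lying down, handle 24 mm thick, head 60 x 100 x 55 mm high; origin under its middle.
- glue_bottle: Bystander, leave it: white bottle, 60 mm across, 160 mm high; origin under its middle.
- wax_tin: Bystander, leave it: low dark tin, 70 mm across, 45 mm high; origin under its middle.
- gauge: Bystander, leave it: wooden marking gauge, stem 200 mm, 50 mm high; origin under its middle.
- offcut: Bystander, leave it: flat board offcut with three tails, 132 x 90 x 22 mm; origin under its middle.
- square: Bystander, leave it: try square lying flat, 170 x 110 x 18 mm; origin under its middle.
- pencil_mug: Bystander, leave it: mug, 80 mm across, 95 mm high; origin under its middle.
Things that resemble listed ones, but are neither listed nor needed, are in the scene too. Leave any yellow look-alike of the part that bears carrier_grip alone.

How it is judged:
By the outcome, as a careful person would: the job done as asked, in the order asked, and still so for the second after the job is handed in, while the arm keeps its last pose, push and grip.
It also fails if it takes over 72 s, if anything falls off the work surface, if the arm or the gripper's body presses on something with over 40 N, if the wrist force passes 120 N, or if a joint passes its speed limit or range.

## Working session

There is one attempt and no reset: what is moved stays moved. The work goes in short steps, each a Python script; the robot and the scene stay as the last script left them, time stands still between calls to the robot, and variables do not carry over. Pictures are saved under pics/ and viewed, and the job is handed in when it is done.

```bash
mkdir -p pics; ls
python3 - <<'E'
from cell import *
import cv2
s=get_state();print(s)
for n in ["scene","side","wrist"]:
    f=grab_frame(n);cv2.imwrite(f"pics/{n}0.png",f["img"][:,:,::-1])
    print(n,f["fx"],f["fy"],f["cx"],f["cy"],f["k1"],f.get("cam_to_world",f.get("T_tool_cam")))
    for o in ["chest","lid_bar","lid_hinge","carrier_grip","carrier_seat","rail_mark","rack"]:
        print(o,[(round(d["score"],2),[round(float(x),1) for x in d["centre"]]) for d in tip_of(n,o)])
E
```

```text
pics
{'clock': 0.0, 'q': array([-1.34150294e-01,  3.26943504e-01, -1.93590323e-01,  1.05202414e+00,
       -1.78907840e-05,  1.43660842e+00]), 'joint_velocities': array([ 1.11838780e-04, -5.13266854e-04, -7.13047243e-05,  1.25453699e-03,
        7.05624452e-04, -7.47896390e-05]), 'tau': array([-1.24197268e-03, -4.43398941e+01,  2.62443137e+01,  1.56443648e-02,
       -1.97191571e-04, -6.55614656e-06]), 'position': array([5.49404016e-01, 1.13744124e-04, 2.30499617e-01]), 'eef_rot': array([-3.14137353e+00, -5.91109526e-05,  2.74587736e-03]), 'contact_force': array([-0.63195713,  0.60446163, -0.4296238 ]), 'wrist_torque': array([0.02719329, 0.02981993, 0.02979384]), 'finger_gap': 0.9983491594550258}
scene 440.9716206049228 440.9716206049228 280.74804817682804 208.48684321079412 -0.06190855286928964 [[-0.36667521  0.68097651 -0.63389296  1.2494613 ]
 [ 0.93031854  0.27389649 -0.24390186  0.22205601]
 [ 0.00752962 -0.67915514 -0.73395613  0.99052937]
 [ 0.          0.          0.          1.        ]]
chest [(0.86, [216.8, 247.1])]
lid_bar [(0.65, [238.9, 186.1]), (0.45, [231.9, 184.1]), 
[... 733 characters left out ...]
0.2]), (0.71, [315.7, 200.3]), (0.71, [240.1, 345.6])]
carrier_seat [(0.93, [353.9, 302.2]), (0.82, [243.6, 358.2]), (0.67, [318.2, 210.9])]
rail_mark []
rack [(0.87, [260.7, 205.3])]
wrist 321.3681957959895 321.3681957959895 280.1679838721117 210.6088317894433 -0.07137360690496367 [[ 9.99998794e-01 -1.61180250e-04 -1.54471971e-03  1.55634394e-04]
 [ 5.68714718e-04  9.63521584e-01  2.67630030e-01 -6.85868001e-02]
 [ 1.44523411e-03 -2.67630586e-01  9.63520514e-01 -1.43198846e-01]
 [ 0.00000000e+00  0.00000000e+00  0.00000000e+00  1.00000000e+00]]
chest [(0.78, [317.2, 339.5])]
lid_bar []
lid_hinge []
carrier_grip []
carrier_seat []
rail_mark [(0.17, [313.4, 340.4])]
rack [(0.6, [331.3, 6.2])]
```

View pics/scene0.png

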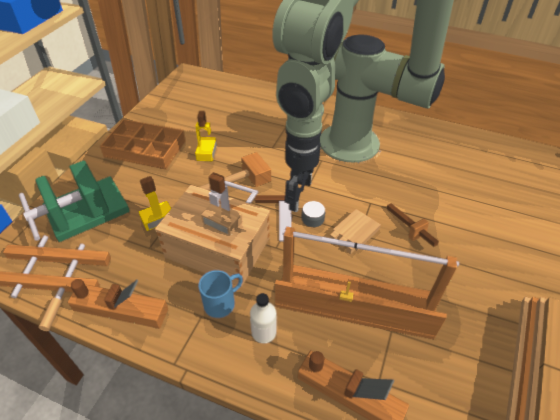

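View pics/side0.png

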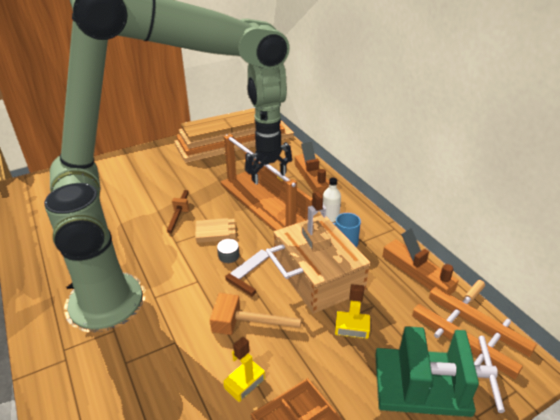

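View pics/wrist0.png

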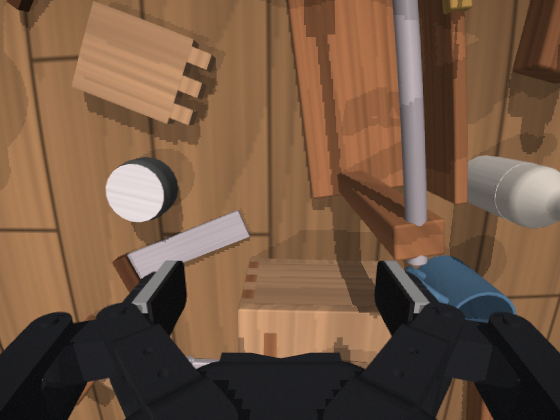

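Three grip-like parts appear in the scene picture: (217,184) on the chest lid with a grey/wood body, and yellow look-alikes at (150,186) and (202,118) on the bench. Only the first one stands on the lid and isn't yellow, so that's the carrier. I'll confirm it in an enlarged crop.

Run:
```python
import cv2,numpy as np
a=cv2.imread("pics/scene0.png");b=cv2.imread("pics/side0.png")
r=lambda i,x,y,w,h,s:cv2.resize(i[y:y+h,x:x+w],None,fx=s,fy=s,interpolation=cv2.INTER_CUBIC)
cv2.imwrite("pics/c1.png",r(a,150,165,130,100,6)); cv2.imwrite("pics/c2.png",r(a,270,220,195,115,4)); 
cv2.imwrite("pics/c3.png",r(b,215,120,160,120,5))
cv2.imwrite("pics/c4.png",r(b,255,200,130,110,5))
```

```text
(no output)
```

View pics/c1.png

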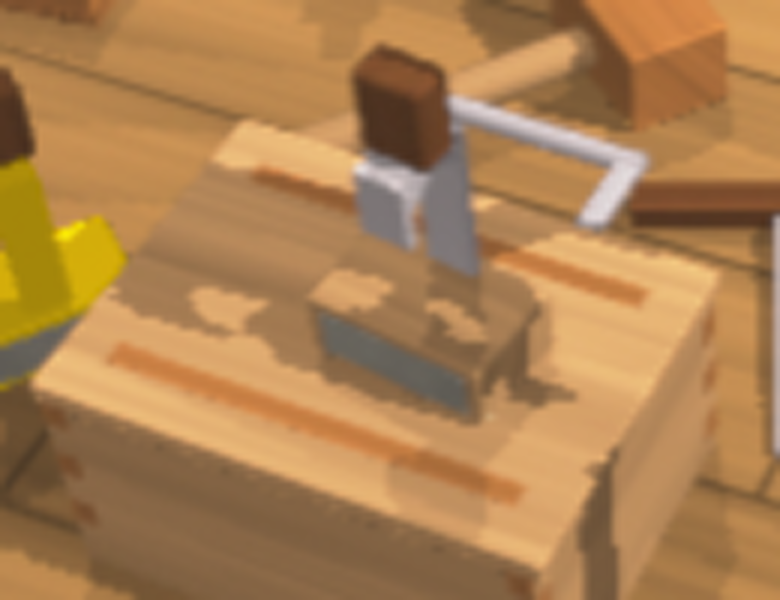

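View pics/c2.png

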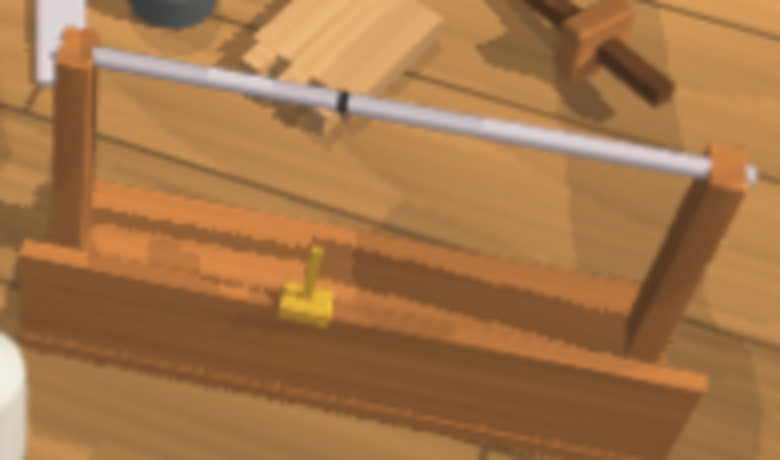

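View pics/c3.png

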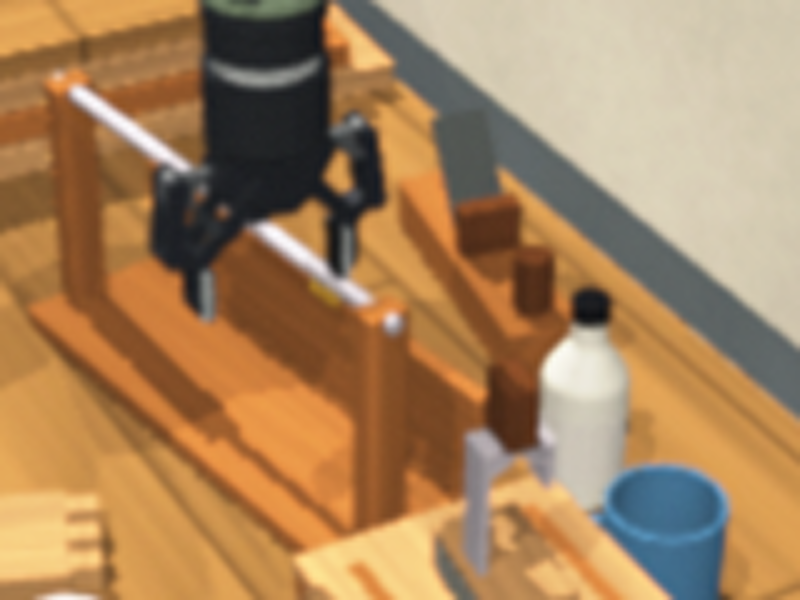

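View pics/c4.png

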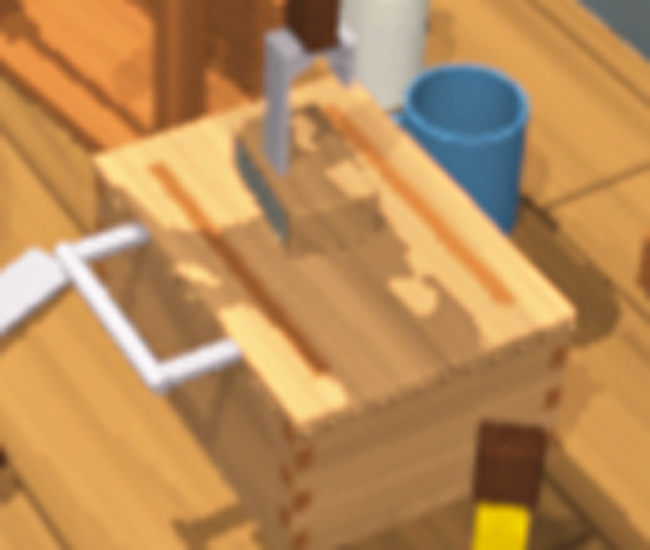

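The crop confirms it: the grip at (217,184) sits on a grey steel hook over a wooden block with grey stones, on the lid. In the same picture the rail runs from (294,234) to (447,262) with the black mark at (355.8,245.5). Next I'll compute poses.

```bash
cat > h.py <<'E'
from cell import *
import numpy as np, cv2
from scipy.spatial.transform import Rotation as R
def cal(n,f=None):
    st=get_state(); f=grab_frame(n)
    T=np.array(f["cam_to_world"]) if "cam_to_world" in f else None
    if T is None:
        W=np.eye(4);W[:3,:3]=R.from_rotvec(st["eef_rot"]).as_matrix();W[:3,3]=st["position"]
        T=W@np.array(f["T_tool_cam"])
    return f,T
def ray(f,T,p):
    K=np.array([[f["fx"],0,f["cx"]],[0,f["fy"],f["cy"]],[0,0,1]]);D=np.array([f["k1"],0,0,0,0.])
    u=cv2.undistortPoints(np.array([[p]],float),K,D)[0,0]
    d=T[:3,:3]@np.array([u[0],u[1],1]);return T[:3,3],d/np.linalg.norm(d)
def onz(f,T,p,z):
    o,d=ray(f,T,p);return o+d*(z-o[2])/d[2]
def proj(f,T,X):
    K=np.array([[f["fx"],0,f["cx"]],[0,f["fy"],f["cy"]],[0,0,1]]);D=np.array([f["k1"],0,0,0,0.])
    Ti=np.linalg.inv(T)
    return cv2.projectPoints(np.array(X,float).reshape(-1,1,3),R.from_matrix(Ti[:3,:3]).as_rotvec(),Ti[:3,3],K,D)[0][:,0]
def tri(rs):
    A=0;b=0
    for o,d in rs:
        P=np.eye(3)-np.outer(d,d);A=A+P;b=b+P@o
    return np.linalg.solve(A,b)
def save(f,n,box=None,s=1):
    i=f["img"][:,:,::-1]
    if box: x,y,w,h=box;i=cv2.resize(np.ascontiguousarray(i[y:y+h,x:x+w]),None,fx=s,fy=s,interpolation=cv2.INTER_CUBIC)
    cv2.imwrite("pics/"+n+".png",i)
def down(yaw):  # tool x axis at world angle yaw, z down
    c,s=np.cos(yaw),np.sin(yaw)
    return R.from_matrix(np.array([[c,s,0],[s,-c,0],[0,0,-1.]])).as_rotvec()
E
python3 - <<'E'
from h import *
np.set_printoptions(precision=4,suppress=True)
f,T=cal("scene");g,S=cal("side")
for n,p in dict(railL=(294.25,234.25),railR=(447,262),mark=(355.75,245.5)).items(): print(n,onz(f,T,p,.2))
# side rail ends
for n,p in dict(railL=(215+388/5,120+312/5),railR=(215+72/5,120+90/5)).items(): print("side",n,onz(g,S,p,.2))
cs=[onz(f,T,p,.1225) for p in [(190.8,185.3),(270,210.8),(240,260),(156.3,229.2)]]
print("lid",np.array(cs)); print([np.linalg.norm(cs[i]-cs[i-1]) for i in range(4)])
print("lid side",[onz(g,S,p,.1225) for p in [(274,232),(316,285.6),(370,263.6)]])
print("barside",[onz(g,S,(255+a/5,200+b/5),.1165) for a,b in [(65,250),(160,382)]])
print("bar scene",[onz(f,T,(150+a/6,165+b/6),.1165) for a,b in [(645,158),(592,222)]])
print("grip",tri([ray(f,T,(217.9,184.4)),ray(g,S,(315.7,200.3))]),onz(f,T,(217.9,184.4),.2685),onz(g,S,(315.7,200.3),.2685))
print("seat",tri([ray(f,T,(219.8,193)),ray(g,S,(318.2,210.9))]))
print("blk top", [onz(f,T,(150+a/6,165+b/6),.1585) for a,b in [(315,305),(478,388),(540,305)]])
print("blk side", [onz(g,S,(255+a/5,200+b/5),.1585) for a,b in [(238,140),(285,215),(382,190)]])
E
```

```text
railL [0.6307 0.0182 0.2   ]
railR [0.5796 0.3618 0.2   ]
mark [0.6098 0.1597 0.2   ]
side railL [0.6318 0.001  0.2   ]
side railR [0.5742 0.3593 0.2   ]
lid [[ 0.5116 -0.3345  0.1225]
 [ 0.5183 -0.0899  0.1225]
 [ 0.6947 -0.0956  0.1225]
 [ 0.687  -0.3372  0.1225]]
[np.float64(0.17548412322625523), np.float64(0.2446831038480487), np.float64(0.17648120426579006), np.float64(0.24164783075177643)]
lid side [array([ 0.509 , -0.1013,  0.1225]), array([ 0.5024, -0.3483,  0.1225]), array([ 0.6773, -0.3514,  0.1225])]
barside [array([ 0.4591, -0.1572,  0.1165]), array([ 0.455 , -0.2763,  0.1165])]
bar scene [array([ 0.458 , -0.1528,  0.1165]), array([ 0.5049, -0.1587,  0.1165])]
grip [ 0.6005 -0.1858  0.2613] [ 0.6092 -0.1832  0.2685] [ 0.5937 -0.1914  0.2685]
seat [ 0.6016 -0.1894  0.2284]
blk top [array([ 0.6284, -0.229 ,  0.1585]), array([ 0.6438, -0.145 ,  0.1585]), array([ 0.5929, -0.1408,  0.1585])]
blk side [array([ 0.5707, -0.1639,  0.1585]), array([ 0.56  , -0.2331,  0.1585]), array([ 0.6192, -0.242 ,  0.1585])]
```

Run:
```python
from h import *
np.set_printoptions(precision=4,suppress=True)
for n,p in [("w_rail",[.59,.15,.38]),("w_car",[.59,-.16,.40])]:
    q=ik(p,down(0)); print(q); movep(p,down(0)); sleep(.2)
    st=get_state();f,T=cal("wrist"); np.savez("cal_"+n,T=T,**{k:f[k] for k in["fx","fy","cx","cy","k1"]})
    save(f,n); print(st["position"],st["clock"],T[:3,3])
    for o in ["carrier_grip","rail_mark","lid_hinge","lid_bar"]: print(o,[(round(d["score"],2),d["centre"]) for d in tip_of("wrist",o)])
```

```text
[0.1278 0.4015 0.2915 1.4608 0.     1.6986]
[0.5896 0.1488 0.3787] 2.3667 [0.5902 0.2174 0.5219]
carrier_grip [(0.35, [112.3, 82.4])]
rail_mark [(0.89, [300.5, 182.6])]
lid_hinge []
lid_bar [(0.54, [397.7, 247.9])]
[-0.3855  0.4111  0.3557  1.5154  0.      1.1853]
[ 0.5903 -0.1586  0.4   ] 4.0 [ 0.5903 -0.09    0.5432]
carrier_grip [(0.91, [269.8, 359.1]), (0.85, [289.8, 234.4])]
rail_mark []
lid_hinge [(0.69, [347.9, 221.0])]
lid_bar [(0.85, [188.8, 216.4]), (0.69, [381.4, 148.1]), (0.62, [301.6, 211.6])]
```

View pics/w_rail.png

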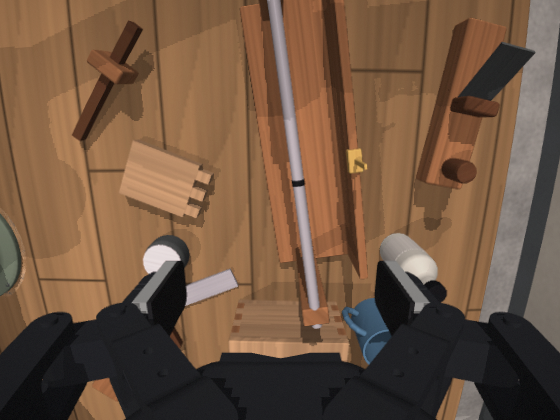

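View pics/w_car.png

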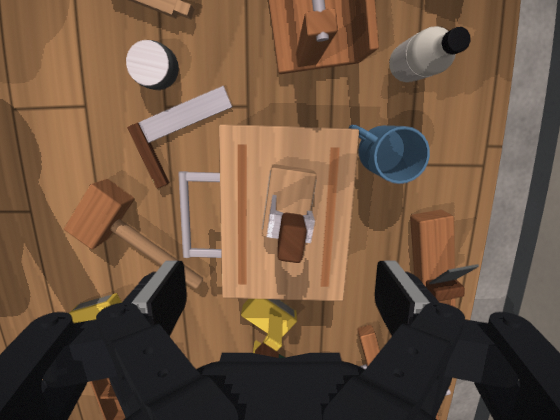

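The rail view shows the mark at (298,183) with the rail running from (276,5) to (314,310). The carrier view shows the grip's top at (293,238), the block's far top edge from (271,166) to (316,172), the lid's corners at (221,126), (357,129), (342,300) and (222,298), and the bar at (187,215).

```bash
python3 - <<'E'
import cv2
b=cv2.imread("pics/w_car.png")
cv2.imwrite("pics/c5.png",cv2.resize(b[115:310,170:370],None,fx=3.8,fy=3,interpolation=cv2.INTER_CUBIC) if 0 else cv2.resize(b[115:310,170:370],None,fx=3,fy=3,interpolation=cv2.INTER_CUBIC))
b=cv2.imread("pics/w_rail.png")
cv2.imwrite("pics/c6.png",cv2.resize(b[0:330,240:380],None,fx=1.8,fy=1.8,interpolation=cv2.INTER_CUBIC))
E
python3 - <<'E'
from h import *
np.set_printoptions(precision=4,suppress=True)
c={k:np.load(f"cal_{k}.npz") for k in["w_rail","w_car"]}
f=c["w_rail"];T=f["T"]
pts=[onz(f,T,p,.2) for p in[(276,5),(298,183),(309.5,275),(313,308)]];print("rail",np.array(pts))
f=c["w_car"];T=f["T"]
print("lid",np.array([onz(f,T,p,.1225) for p in[(221,126),(357,129),(342,300),(222,298)]]))
print("bar",np.array([onz(f,T,p,.1165) for p in[(182,174),(186.5,215),(189,256)]]))
print("grip top",onz(f,T,(293,215),.2885),"blk",np.array([onz(f,T,p,.1585) for p in[(271,166),(316,172)]]))
E
```

```text
rail [[0.5854 0.3213 0.2   ]
 [0.607  0.1569 0.2   ]
 [0.621  0.054  0.2   ]
 [0.6261 0.0121 0.2   ]]
lid [[ 0.5143 -0.095   0.1225]
 [ 0.688  -0.0982  0.1225]
 [ 0.682  -0.3444  0.1225]
 [ 0.5039 -0.3414  0.1225]]
bar [[ 0.4576 -0.1576  0.1165]
 [ 0.4595 -0.2151  0.1165]
 [ 0.4582 -0.2768  0.1165]]
grip top [ 0.6007 -0.1645  0.2885] blk [[ 0.5789 -0.1414  0.1585]
 [ 0.633  -0.1485  0.1585]]
```

View pics/c5.png

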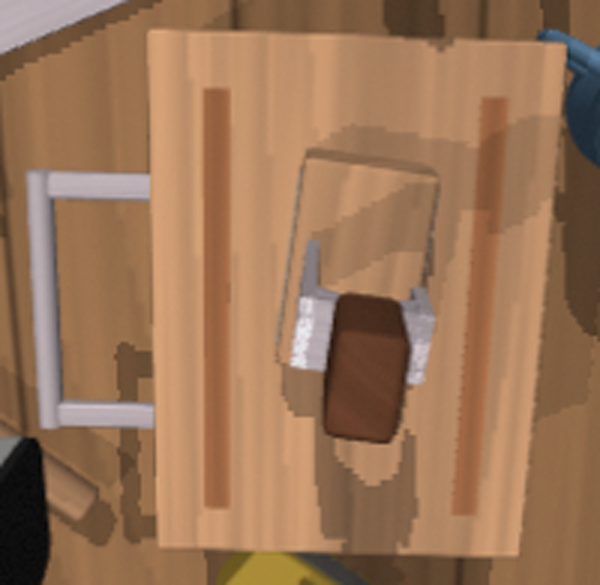

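View pics/c6.png

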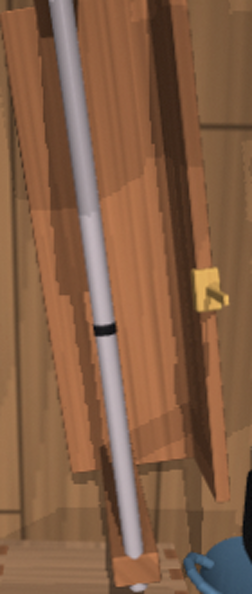

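Run:
```python
from h import *
np.set_printoptions(precision=4,suppress=True)
c={k:np.load(f"cal_{k}.npz") for k in["w_rail","w_car"]}
f=c["w_rail"];T=f["T"]
i=cv2.imread("pics/w_rail.png").astype(float)
# rail centre per row: greyish bright (low saturation)
hsv=cv2.cvtColor(i.astype(np.uint8),cv2.COLOR_BGR2HSV)
P=[]
for r in range(10,295,5):
    guess=276+(r-5)*38/305
    cs=np.arange(int(guess)-14,int(guess)+15); m=(hsv[r,cs,1]<60)&(hsv[r,cs,2]>70)
    if m.sum()>4: P.append(onz(f,T,(cs[m].mean(),r),.2)[:2])
P=np.array(P);a=np.polyfit(P[:,1],P[:,0],1);res=P[:,0]-np.polyval(a,P[:,1])
print(len(P),"yaw",np.arctan(-a[0]),"x@mark",np.polyval(a,.158),res.std(), np.abs(res).max())
k=hsv[175:192,285:312,2]<50;ys,xs=np.nonzero(k);print("mark px",xs.mean()+285,ys.mean()+175,len(xs),onz(f,T,(xs.mean()+285,ys.mean()+175),.2))
f=c["w_car"];T=f["T"]
q=lambda u,v,z:onz(f,T,(170+(u+.5)/3-.5,115+(v+.5)/3-.5),z)
print("grip top c",q(365,378,.2885),"far edge",q(325,432,.2885),q(388,443,.2885))
b=[q(305,155,.1585),q(438,175,.1585),q(280,357,.1585)];print("blk",np.array(b))
d=b[1]-b[0];print("yaw",np.arctan2(d[1],d[0]));d=b[0]-b[2];print(np.arctan2(-d[0],d[1]))
# block centre from corner b0,b1, yaw
y=-.14;ex=np.array([np.cos(y),np.sin(y)]);ey=np.array([-ex[1],ex[0]])
print("centre",(b[0]+b[1])[:2]/2-.045*ey)
```

```text
56 yaw 0.1410591024480614 x@mark 0.6067286277651656 0.00030350790257480684 0.0015385978354413021
mark px 297.76363636363635 182.96363636363637 55 [0.6067 0.157  0.2   ]
grip top c [ 0.5995 -0.1871  0.2885] far edge [ 0.5883 -0.2036  0.2885] [ 0.6064 -0.207   0.2885]
blk [[ 0.5793 -0.1418  0.1585]
 [ 0.6326 -0.1497  0.1585]
 [ 0.5682 -0.2272  0.1585]]
yaw -0.14714685600411512
-0.12867242454515396
centre [ 0.5997 -0.1903]
```

Run:
```python
from h import *
np.set_printoptions(precision=4,suppress=True)
movep([.5995,-.189,.33],down(-.14))
print(move_l([.5995,-.189,.253],velocity=.1,until_force=8))
grab(50); sleep(.2); s=get_state();print(s["finger_gap"]*85,s["position"],s["contact_force"])
f,T=cal("wrist");save(f,"g1")
move_l([.5995,-.189,.38],velocity=.12); sleep(.2)
s=get_state();print(s["finger_gap"]*85,s["position"],s["contact_force"],s["wrist_torque"],s["clock"])
f,T=cal("wrist");save(f,"g2")
f,T=cal("side");save(f,"g3")
```

```text
False
21.502856935766186 [ 0.5998 -0.1891  0.2532] [ 0.4817 -0.9125  0.6984]
21.081303995167346 [ 0.5993 -0.1889  0.3793] [ 0.1668  0.3137 -3.737 ] [0.0047 0.0471 0.021 ] 7.8333
```

View pics/g2.png

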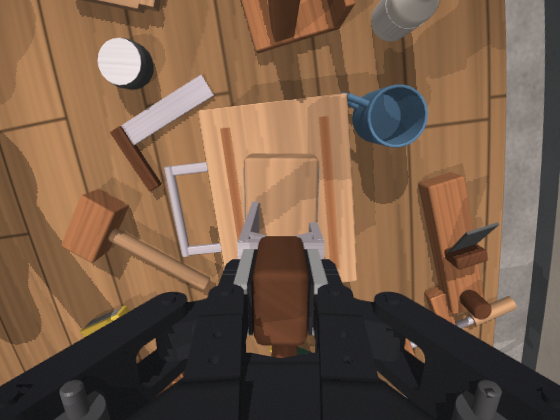

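View pics/g3.png

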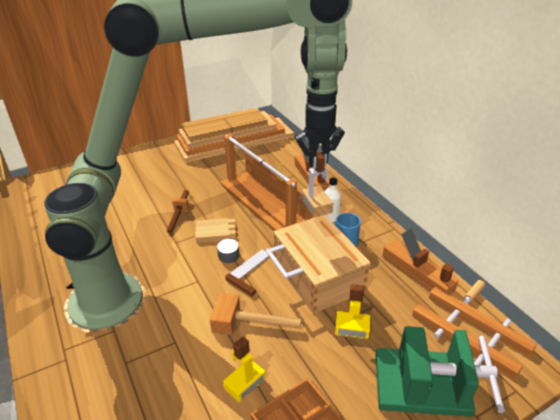

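The carrier is held square and hangs clear of the lid. Next I'll move it to the rail, starting 95 mm to the +y side of the mark.

```bash
cat >> h.py <<'E'
YR=.141; EX=np.array([np.cos(YR),np.sin(YR),0]);EY=np.array([-EX[1],EX[0],0]);M=np.array([.607,.1575,0]);DN=down(YR)
def at(dx,dy,z): 
    p=M+dx*EX+dy*EY;p[2]=z;return p
E
python3 - <<'E'
from h import *
np.set_printoptions(precision=4,suppress=True)
move_l(at(-.11,.095,.379),velocity=.25,rot=DN)
print(move_l(at(-.11,.095,.269),velocity=.12,until_force=8)); sleep(.1)
f,T=cal("wrist");save(f,"r1");f,T=cal("side");save(f,"r2",(200,100,200,150),4);f,T=cal("scene");save(f,"r3",(270,150,200,150),4);print(get_state()["clock"],get_state()["position"])
E
```

```text
False
11.1583 [0.4851 0.2362 0.2696]
```

View pics/r1.png

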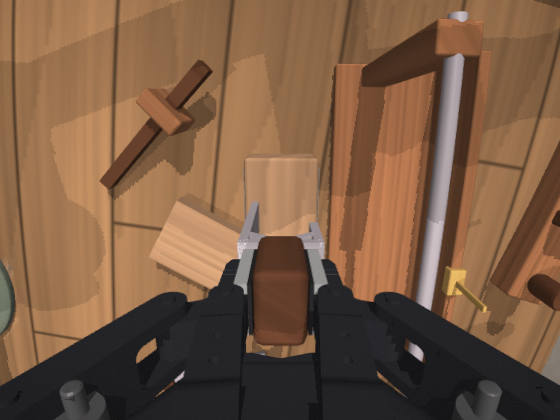

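View pics/r2.png

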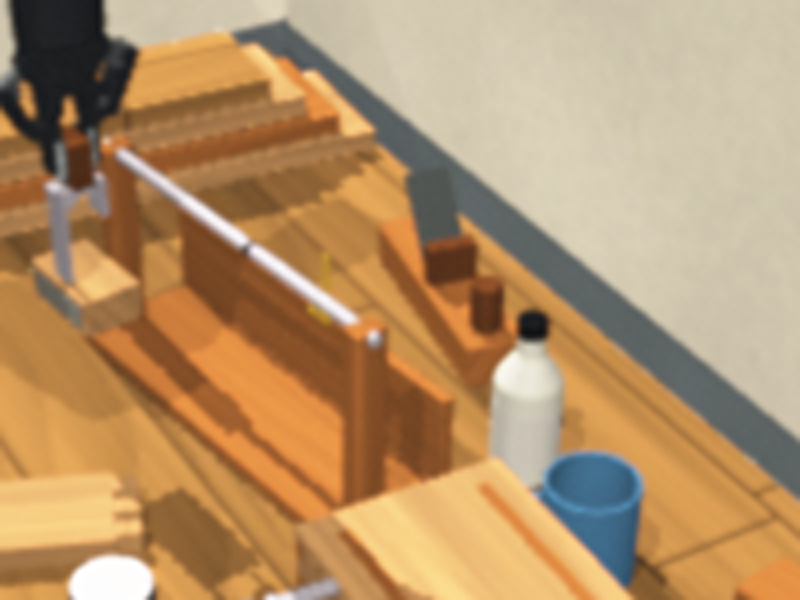

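View pics/r3.png

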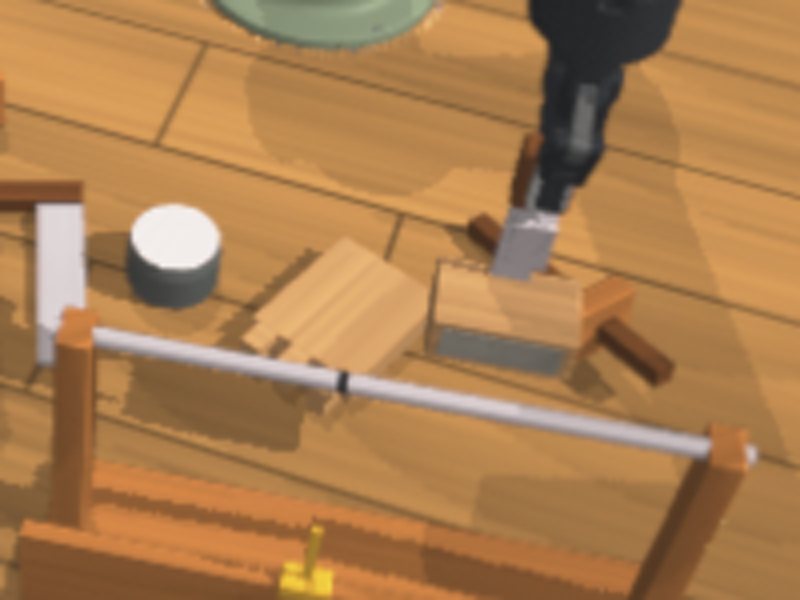

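Run:
```python
from h import *
np.set_printoptions(precision=4,suppress=True)
print(move_l(at(0,.095,.269),velocity=.06,until_force=6)); sleep(.1)
s=get_state();print(s["position"],s["contact_force"],s["clock"])
f,T=cal("wrist");save(f,"i1");f,T=cal("side");save(f,"i2",(215,90,120,90),6);f,T=cal("scene");save(f,"i3",(330,170,130,100),6)
```

```text
False
[0.5935 0.2516 0.2691] [-0.555   0.2709 -3.4499] 13.2417
```

View pics/i2.png

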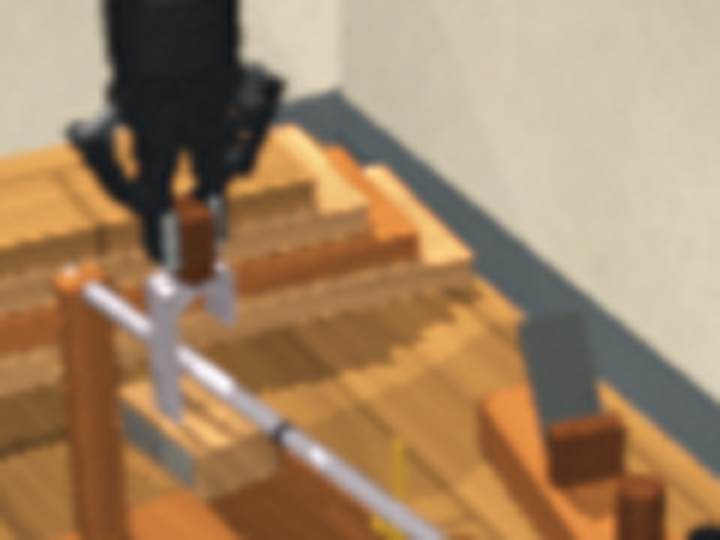

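View pics/i3.png

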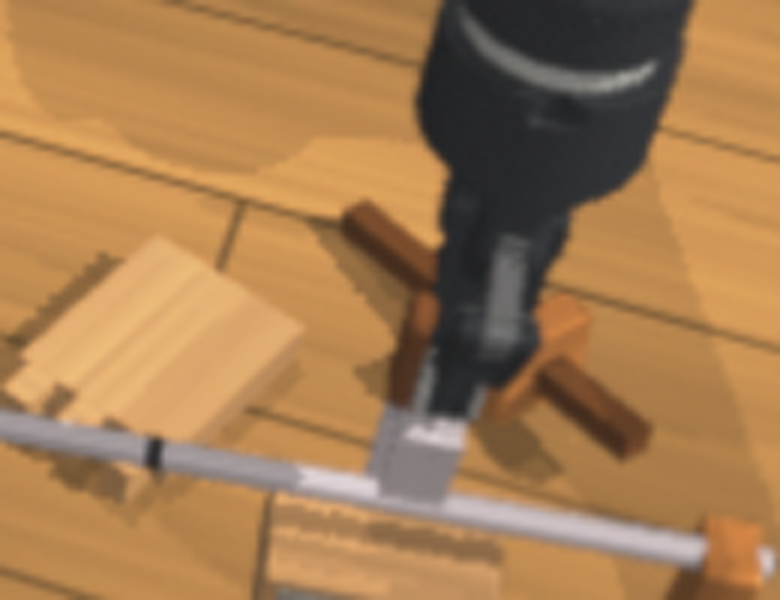

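View pics/i1.png

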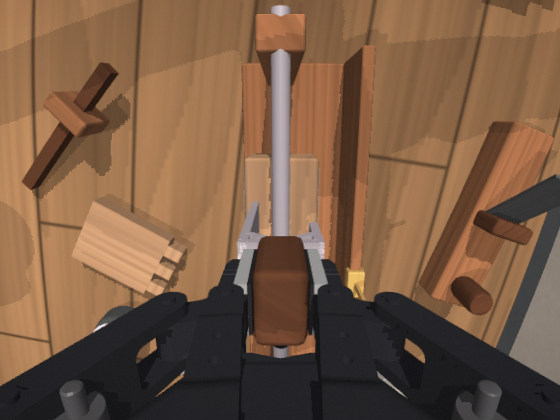

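The rail is inside the hook. In the wrist view it runs vertically at column 281 between the post (253) and the lip (312). Lowering now.

Run:
```python
from h import *
np.set_printoptions(precision=4,suppress=True)
move_l(at(0,.095,.232),velocity=.05)
print(move_l(at(0,.095,.212),velocity=.02,until_force=4)); sleep(.1)
s=get_state();print(s["position"],s["contact_force"],s["wrist_torque"],s["clock"])
f,T=cal("side");save(f,"l2",(215,90,120,90),6);f,T=cal("scene");save(f,"l3",(330,170,130,100),6)
```

```text
True
[0.5936 0.2516 0.2209] [-0.3598 -0.3261  4.7633] [0.0178 0.0675 0.034 ] 15.0083
```

View pics/l2.png

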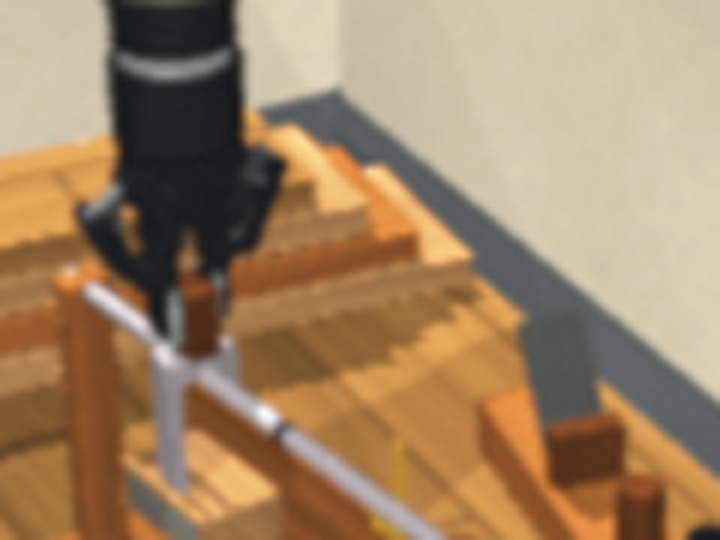

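View pics/l3.png

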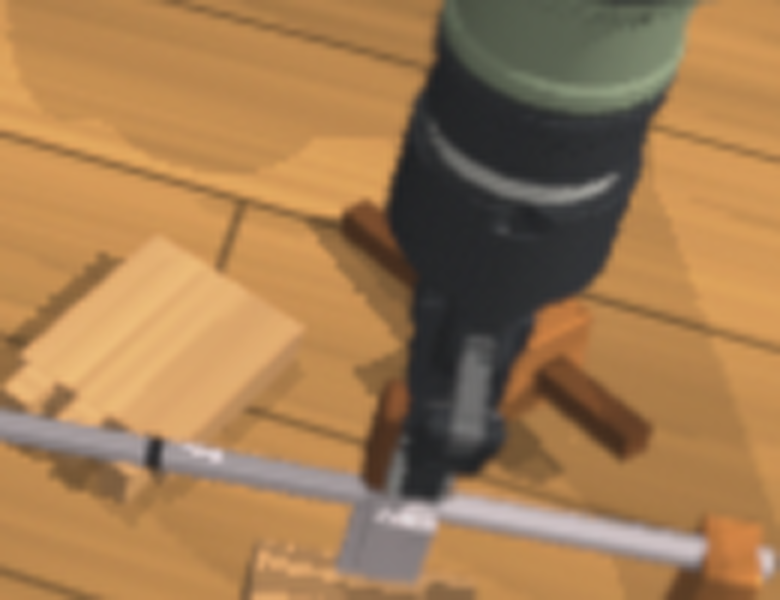

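Run:
```python
from h import *
np.set_printoptions(precision=4,suppress=True)
f,T=cal("scene");g,S=cal("side")
def px(x0,y0,s,u,v): return np.array([x0+(u+.5)/s-.5,y0+(v+.5)/s-.5])
def solve(f,T,dx,z,p):
    from scipy.optimize import minimize_scalar
    # use image direction along rail
    r=minimize_scalar(lambda dy:np.linalg.norm(proj(f,T,[at(dx,dy,z)])[0]-p),bounds=(-.15,.2),method="bounded");return r.x,r.fun
print("scene mark",solve(f,T,0,.2,px(330,170,6,153,453)))
for u,v in[(340,573),(419,580)]: print("scene lip low",solve(f,T,.021,.178,px(330,170,6,u,v)))
for u,v in[(358,498),(440,512)]: print("scene roof",solve(f,T,.021,.21,px(330,170,6,u,v)))
print("side mark",solve(g,S,0,.2,px(215,90,6,282,432)))
for u,v in[(160,470),(187,488)]: print("side post low",solve(g,S,-.021,.126,px(215,90,6,u,v)))
for u,v in[(153,358),(183,372)]: print("side roof",solve(g,S,-.021,.21,px(215,90,6,u,v)))
print("proj scene lip low c",(proj(f,T,[at(.021,.095+k,.178) for k in(-.012,.012)])-[330,170])*6)
print("proj side post low c",(proj(g,S,[at(-.021,.095+k,.126) for k in(-.012,.012)])-[215,90])*6)
```

```text
scene mark (np.float64(0.00023552538341667945), np.float64(0.7522872553272634))
scene lip low (np.float64(0.0769965752064582), np.float64(1.347378530367387))
scene lip low (np.float64(0.10612459135798546), np.float64(0.03497009319145544))
scene roof (np.float64(0.07606976782174314), np.float64(2.6529635778824097))
scene roof (np.float64(0.10603726667789258), np.float64(2.880277467665564))
side mark (np.float64(0.004397009090119999), np.float64(0.8965229768936509))
side post low (np.float64(0.10882500029370801), np.float64(0.22946201623091203))
side post low (np.float64(0.08148013066333686), np.float64(0.6505302042727096))
side roof (np.float64(0.10266913939343669), np.float64(1.0279768079366352))
side roof (np.float64(0.07546582261770614), np.float64(0.06462269333293653))
proj scene lip low c [[354.9494 565.5896]
 [418.8748 577.7374]]
proj side post low c [[180.6599 487.4467]
 [158.3309 469.9036]]
```

Run:
```python
from h import *
np.set_printoptions(precision=4,suppress=True)
z=.2212
move_l(at(0,.05,z),velocity=.04);s=get_state();print(s["position"],s["contact_force"])
move_l(at(0,.003,z),velocity=.04);sleep(.2);s=get_state();print(s["position"],s["contact_force"],s["finger_gap"]*85,s["clock"])
f,T=cal("side");save(f,"s2",(230,110,120,90),6);f,T=cal("scene");save(f,"s3",(300,170,130,100),6);f,T=cal("wrist");save(f,"s1")
```

```text
[0.6    0.2064 0.2209] [ 0.6536 -0.4204 -1.5656]
[0.6065 0.1606 0.2211] [ 0.4447 -1.0885 -3.0061] 21.201425980066308 18.0083
```

View pics/s2.png

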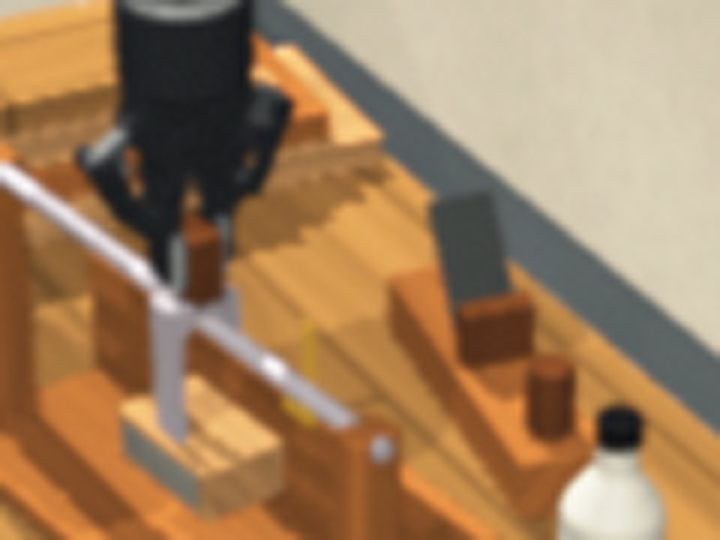

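View pics/s3.png

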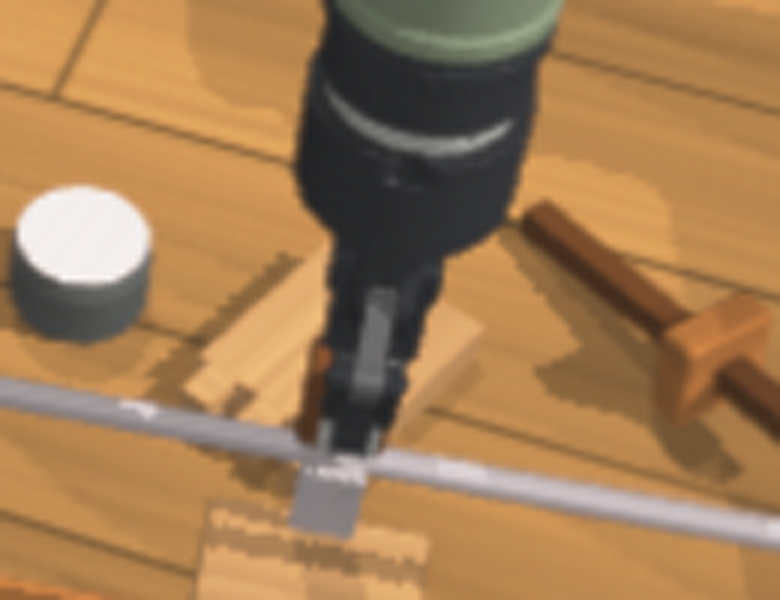

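View pics/s1.png

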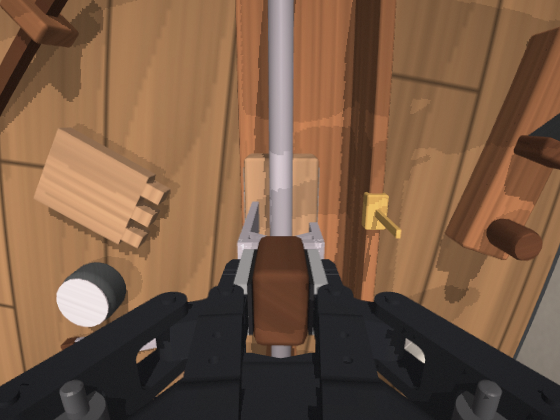

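Run:
```python
from h import *
np.set_printoptions(precision=4,suppress=True)
f,T=cal("scene");g,S=cal("side")
# overlay model hook/block outline at candidate dy on current pics, fit by block silhouettes edges
def ov(f,T,n,dy,m,box,s):
    X=[];x,y,w,h=box
    i=cv2.resize(np.ascontiguousarray(f["img"][y:y+h,x:x+w,::-1]),None,fx=s,fy=s,interpolation=cv2.INTER_CUBIC)
    def pl(P,c):
        p=(proj(f,T,P)-[x,y]+.5)*s-.5
        cv2.polylines(i,[np.round(p*8).astype(np.int32)],False,c,1,cv2.LINE_AA,3)
    zf=.2-.1097
    q=[(-.028,-.045),(.028,-.045),(.028,.045),(-.028,.045),(-.028,-.045)]
    for z in(zf,zf+.036): pl([at(a,dy+b,z) for a,b in q],(0,255,0))
    for sx,zl,zh in[(.021,.178,.212),(-.021,zf+.036,.212)]:
        for k in(-.012,.012): pl([at(sx,dy+k,zl),at(sx,dy+k,zh)],(255,0,255))
    pl([at(0,m,.206),at(.0,m,.194)],(255,255,0))
    cv2.imwrite("pics/"+n+".png",i)
ov(f,T,"o3",.0,0,(300,190,110,90),7);ov(g,S,"o2",.0035,.0044,(235,140,90,70),8)
```

```text
(no output)
```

View pics/o3.png

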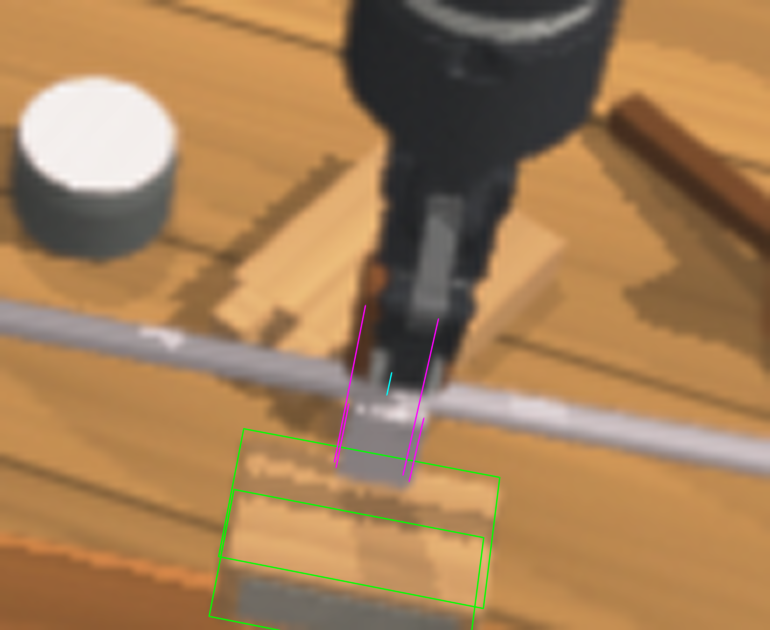

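View pics/o2.png

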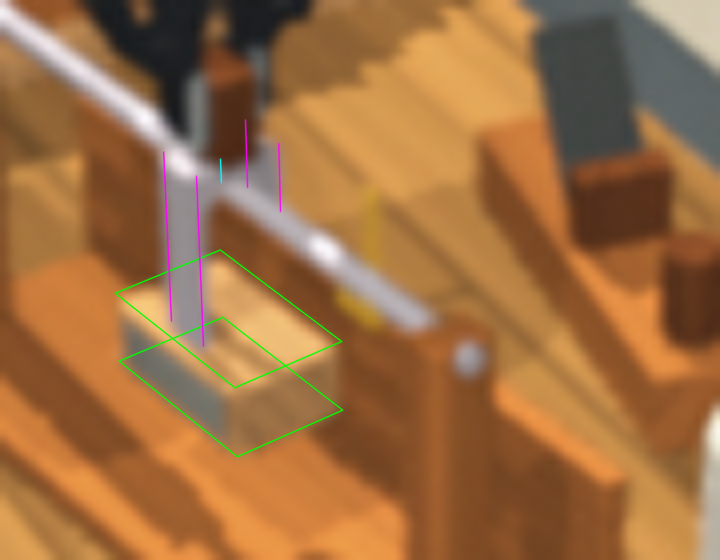

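Run:
```python
from h import *
np.set_printoptions(precision=4,suppress=True)
print(move_l(at(0,.003,.2195),velocity=.01,until_force=3.5));s=get_state();print(s["position"],s["contact_force"])
let_go();sleep(.2)
move_l(at(0,.003,.31),velocity=.15);sleep(.1)
move_l(at(0,-.02,.37),velocity=.2);sleep(.2)
f,T=cal("wrist");save(f,"k1");np.savez("cal_k1",T=T,**{k:f[k] for k in["fx","fy","cx","cy","k1"]})
f,T=cal("scene");save(f,"k3",(300,190,110,90),7);f,T=cal("side");save(f,"k2",(235,130,100,80),7);print(get_state()["clock"])
```

```text
True
[0.6066 0.1605 0.2208] [0.0719 0.6761 5.8808]
20.9917
```

View pics/k1.png

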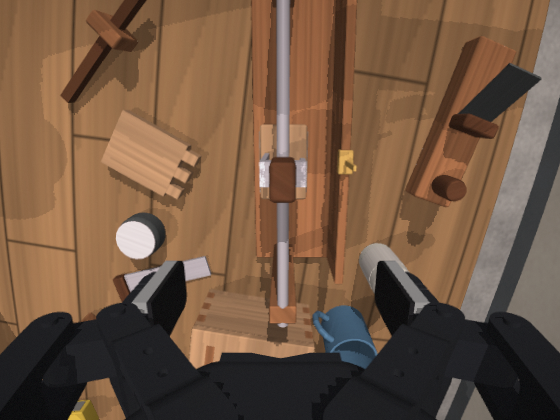

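View pics/k3.png

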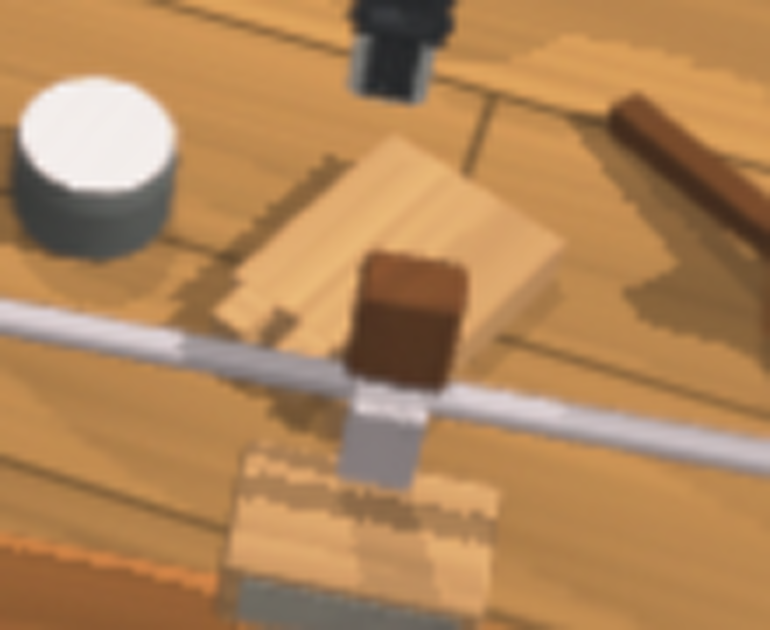

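View pics/k2.png

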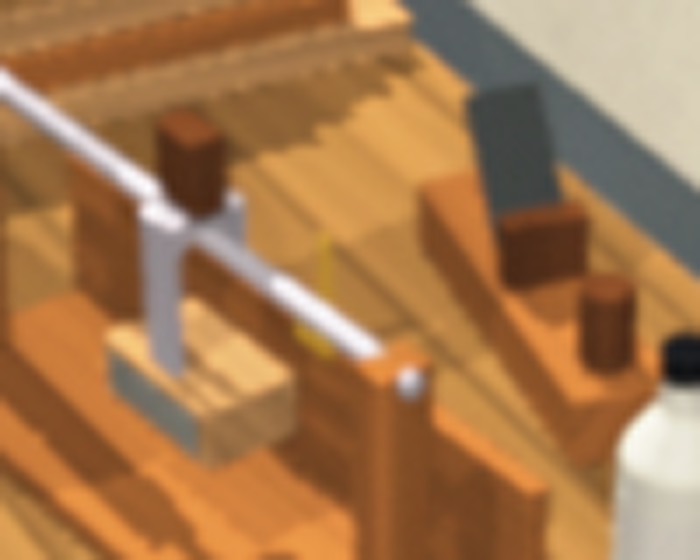

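The carrier hangs free at wrist pixel (283,178), with the pointer at (346,162). I'll zoom in to check how far the hook is from the mark.

Run:
```python
from h import *
np.set_printoptions(precision=4,suppress=True)
b=cv2.imread("pics/k1.png")
c=np.load("cal_k1.npz");T=c["T"]
x,y,w,h,s=245,110,120,100,6
i=cv2.resize(b[y:y+h,x:x+w],None,fx=s,fy=s,interpolation=cv2.INTER_CUBIC)
def pl(P,col):
    p=(proj(c,T,P)-[x,y]+.5)*s-.5;cv2.polylines(i,[np.round(p*8).astype(np.int32)],False,col,1,cv2.LINE_AA,3)
zf=.0903
pl([at(a,b_,zf+.036) for a,b_ in[(-.028,-.045),(.028,-.045),(.028,.045),(-.028,.045),(-.028,-.045)]],(0,255,0))
pl([at(a,b_,zf+.166) for a,b_ in[(-.011,-.017),(.011,-.017),(.011,.017),(-.011,.017),(-.011,-.017)]],(255,255,0))
for k in(-.012,.012): pl([at(-.021,k,.206),at(.021,k,.206)],(255,0,255))
pl([at(.072,0,.108),at(.072,0,.08)],(0,0,255))
cv2.imwrite("pics/k1c.png",i)
# pointer in the earlier view vs now
r=np.load("cal_w_rail.npz")
print(M,onz(r,r["T"],(354,161),.108),onz(c,T,(345.5,162),.108),at(.078,0,.108))
```

```text
[0.607  0.1575 0.    ] [0.6836 0.1684 0.108 ] [0.6847 0.1689 0.108 ] [0.6842 0.1685 0.108 ]
```

View pics/k1c.png

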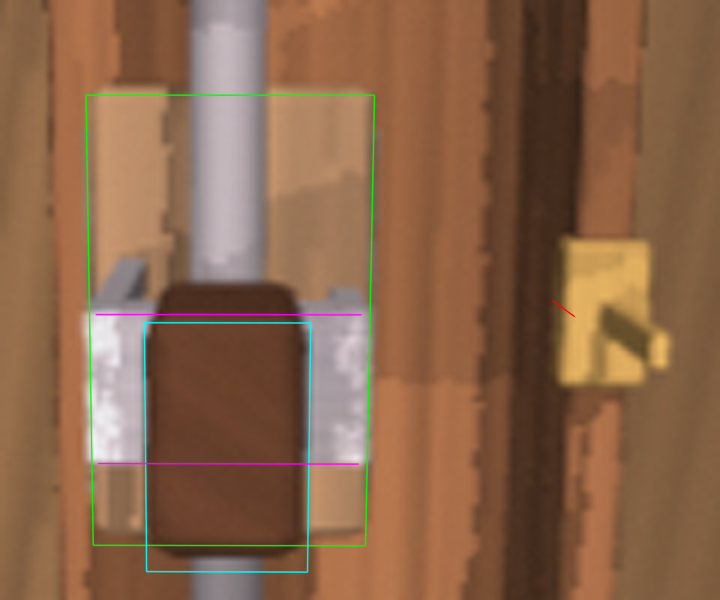

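The wrist view puts the hook within about 1 mm of the mark, and the scene view agrees. Next is the lid. I'll check reachability for a tilted grasp, since the open fingers pointing straight down would hit the lid's edge.

```bash
cat >> h.py <<'E'
YC=-.026; CX=np.array([np.cos(YC),np.sin(YC),0]);CY=np.array([-CX[1],CX[0],0]);Z=np.array([0,0,1.])
BAR=np.array([.458,-.2165,.1165]);HIN=BAR+.23*CX-.006*Z
def tilt(a):
    return R.from_matrix(np.c_[np.sin(a)*CX+np.cos(a)*Z,-CY,np.cos(a)*CX-np.sin(a)*Z])
def barat(th):
    return HIN+(-.23*np.cos(th)+.006*np.sin(th))*CX+(.23*np.sin(th)+.006*np.cos(th))*Z
def tcp(p,a,off=.018): return p+off*(np.cos(a)*CX-np.sin(a)*Z)
E
python3 - <<'E'
from h import *
np.set_printoptions(precision=3,suppress=True)
d=np.deg2rad
for a0 in(40,50,60):
    print(a0,"pre",ik(tcp(BAR,d(a0),-.08),tilt(d(a0)).as_rotvec()))
    for t in(0,22,45): 
        a=d(a0+t*(90-a0)/45);print(t,ik(tcp(barat(d(t)),a),tilt(a).as_rotvec()))
E
```

```text
40 pre [-1.185 -0.005 -1.212 -0.081  0.778  0.597]
0 [-0.955  0.314 -1.224 -0.587  0.661  0.86 ]
22 [-0.723  0.086 -0.737  0.397  0.28   0.924]
45 [-0.52   0.353 -0.082  1.137  0.     1.077]
50 pre [-1.031 -0.064 -1.066  0.147  0.574  0.692]
0 [-0.871  0.217 -1.092 -0.246  0.502  0.859]
22 [-0.687  0.121 -0.658  0.506  0.216  0.941]
45 [-0.52   0.353 -0.082  1.137  0.     1.077]
60 pre [-0.889 -0.042 -0.905  0.349  0.39   0.779]
0 [-0.788  0.196 -0.951  0.028  0.353  0.88 ]
22 [-0.654  0.162 -0.579  0.612  0.156  0.96 ]
45 [-0.52   0.353 -0.082  1.137  0.     1.077]
```

Run:
```python
from h import *
np.set_printoptions(precision=4,suppress=True)
d=np.deg2rad;a=d(55)
move_l([.5,-.1,.37],velocity=.3)
movep(tcp(BAR,a,-.10),tilt(a).as_rotvec());sleep(.2)
f,T=cal("wrist");save(f,"b1");print(get_state()["clock"],get_state()["position"],tcp(BAR,a,-.10))
i=f["img"][:,:,::-1].copy()
for p in proj(f,T,[BAR+k*CY for k in(-.049,0,.049)]): cv2.circle(i,tuple(int(v) for v in np.round(p)),3,(0,255,0),1);print(p)
cv2.imwrite("pics/b1o.png",i)
```

```text
23.2417 [ 0.4019 -0.2153  0.1993] [ 0.4007 -0.215   0.1984]
[277.7126 268.181 ]
[277.6754 211.2136]
[277.6474 148.0162]
```

View pics/b1o.png

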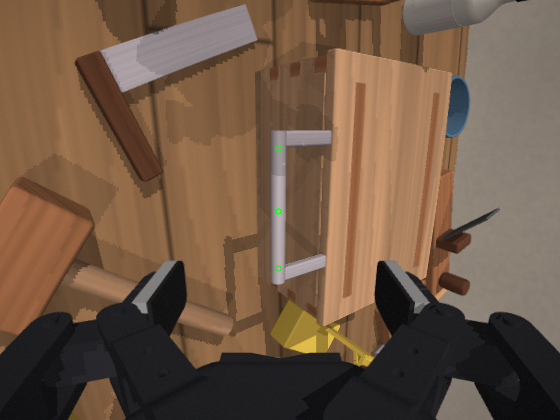

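The bar lines up with the overlay at column 278, rows 131 to 283. Going in.

```bash
sed -i 's/BAR=np.array(\[.458,-.2165/BAR=np.array([.458,-.2125/' h.py
python3 - <<'E'
from h import *
np.set_printoptions(precision=4,suppress=True)
a=np.deg2rad(55)
print(move_l(tcp(BAR,a,.018),velocity=.08,until_force=8));s=get_state();print(s["position"],tcp(BAR,a),s["contact_force"])
f0=s["contact_force"]
grab(60);sleep(.3);s=get_state();print(s["finger_gap"]*85,s["position"],s["contact_force"],s["wrist_torque"],s["clock"])
f,T=cal("wrist");save(f,"b2");f,T=cal("side");save(f,"b3",(220,180,180,130),4)
E
```

```text
False
[ 0.4684 -0.213   0.1021] [ 0.4683 -0.2128  0.1018] [-0.159   0.265  -0.1552]
10.118127921159967 [ 0.4682 -0.2128  0.1019] [-4.6426  0.553   5.5546] [0.0949 0.6311 0.0221] 25.85
```

View pics/b2.png

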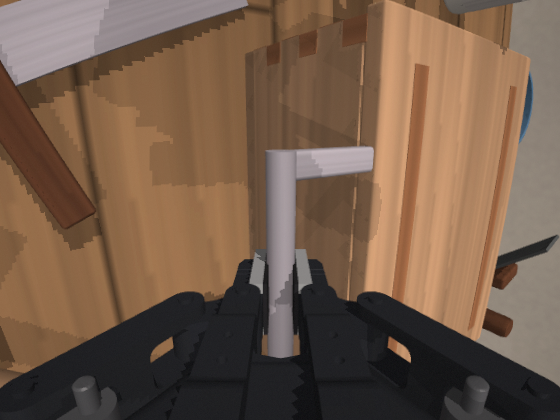

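View pics/b3.png

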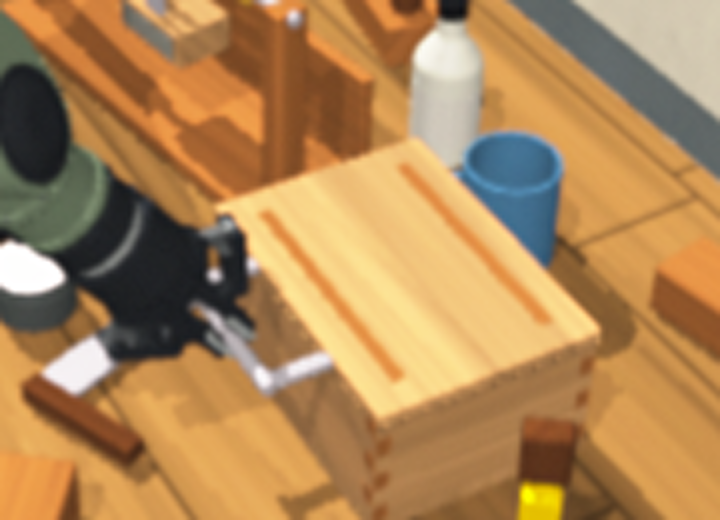

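Run:
```python
from h import *
np.set_printoptions(precision=2,suppress=True)
d=np.deg2rad
for t in range(5,50,5): assert ik(tcp(barat(d(t)),d(55+t)),tilt(d(55+t)).as_rotvec()) is not None
for t in range(5,30,5):
    move_l(tcp(barat(d(t)),d(55+t)),velocity=.04,rot=tilt(d(55+t)).as_rotvec())
    s=get_state();print(t,s["contact_force"],s["wrist_torque"],s["finger_gap"]*85,s["clock"])
    if np.linalg.norm(s["contact_force"])>25: break
f,T=cal("side");save(f,"u1",(200,130,200,150),4)
```

```text
5 [ 0.13 -1.52 -3.73] [-0.19  0.7  -0.18] 10.082040585182375 26.5833
10 [-0.92 -1.12 -1.74] [-0.26  0.72 -0.12] 9.563199626133988 27.2167
15 [-1.15 -1.53 -1.5 ] [-0.36  0.78 -0.13] 9.900232851425592 27.85
20 [-3.01 -2.75 -0.81] [-0.4   0.85 -0.11] 9.839599830813102 28.4833
25 [-3.7  -2.34 -0.47] [-0.44  0.85 -0.06] 10.140522597107255 29.1167
```

View pics/u1.png

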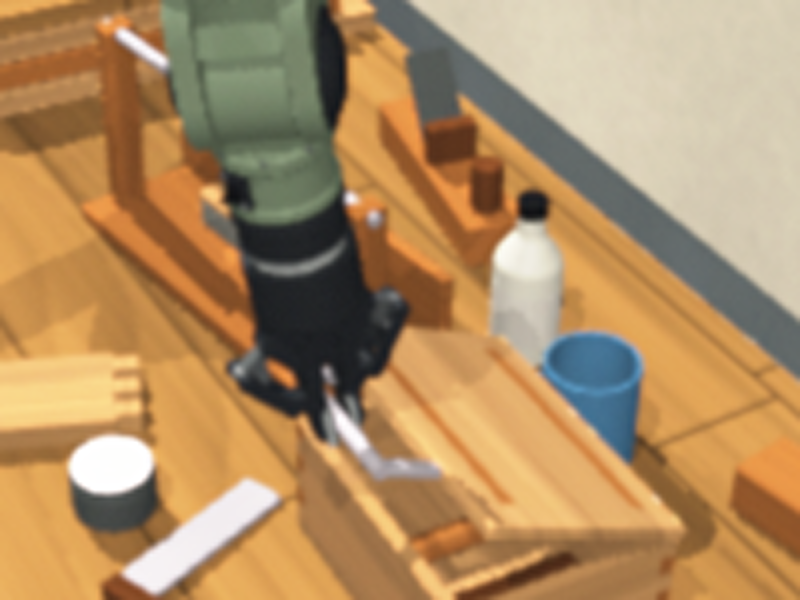

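Run:
```python
from h import *
np.set_printoptions(precision=4,suppress=True)
d=np.deg2rad
for t in range(30,50,5):
    move_l(tcp(barat(d(t)),d(55+t)),velocity=.04,rot=tilt(d(55+t)).as_rotvec())
    s=get_state();print(t,s["contact_force"],s["wrist_torque"],s["finger_gap"]*85,s["clock"])
sleep(.3);s=get_state();p=s["position"];Rm=R.from_rotvec(s["eef_rot"]).as_matrix()
b=p-.018*Rm[:,2];r=b-HIN;print("bar",b,"angle",np.rad2deg(np.arctan2(r[2],-r@CX)-np.arctan2(.006,.23)),"rad",np.hypot(r[2],r@CX))
f,T=cal("side");save(f,"v1",(200,130,200,150),4);f,T=cal("scene");save(f,"v2",(140,130,200,150),4);f,T=cal("wrist");save(f,"v3")
```

```text
30 [-3.8305 -2.1233  0.4547] [-0.467   0.8885 -0.1087] 9.602190744678996 29.8
35 [-4.7332 -1.9626  1.2646] [-0.442   0.8939  0.0702] 9.573479432488666 30.4333
40 [-4.5036 -1.9053  2.4569] [-0.4936  0.7974  0.0048] 9.938770481615158 31.0667
45 [-4.2573 -2.6265  1.9647] [-0.5135  0.7456  0.0827] 10.003853522003192 31.7
bar [ 0.5296 -0.2146  0.2776] angle 45.04144777514778 rad 0.23019967238504482
```

View pics/v1.png

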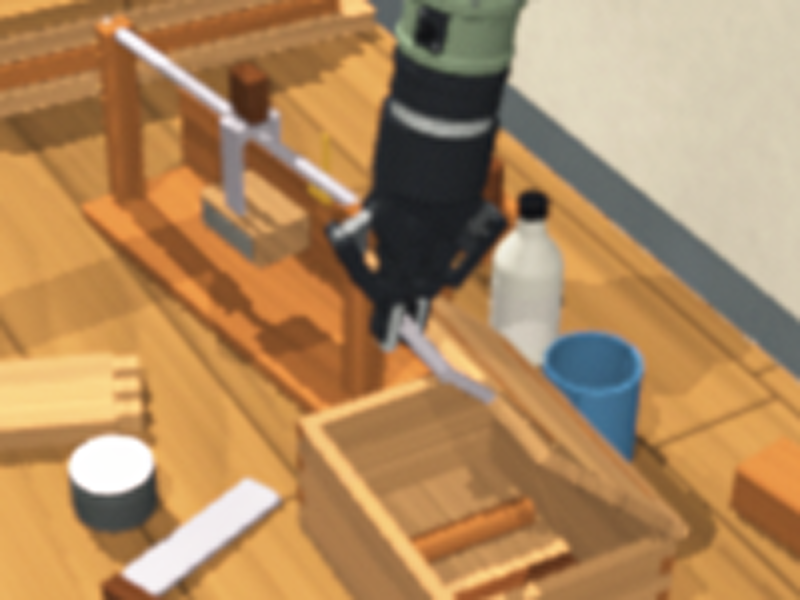

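View pics/v2.png

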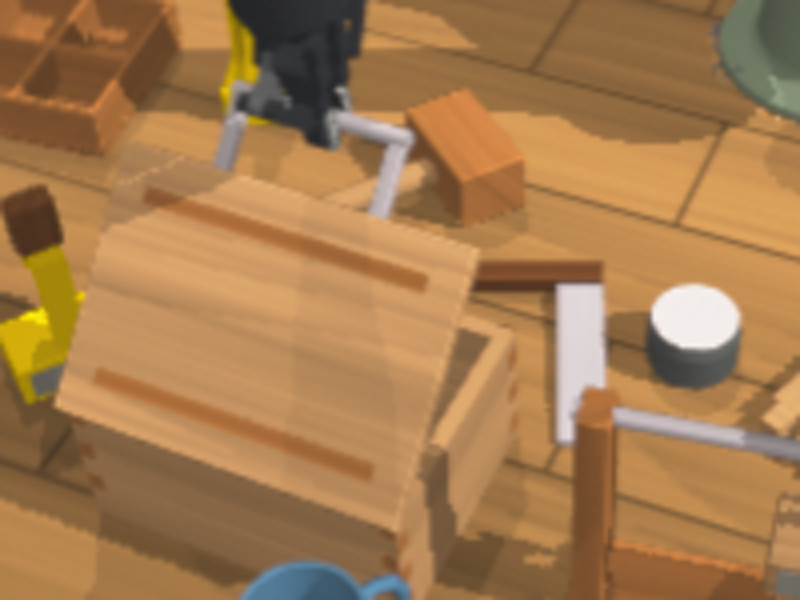

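View pics/v3.png

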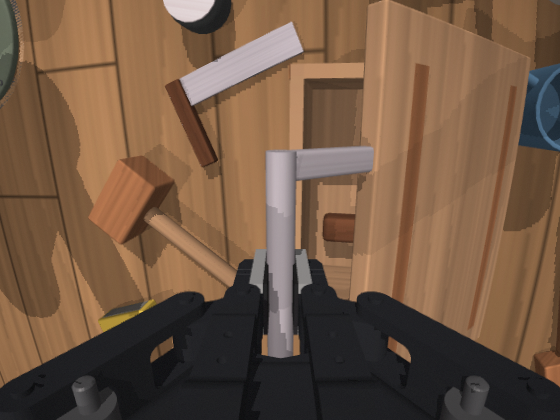

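Run:
```python
from h import *
print(get_state()["clock"],get_state()["finger_gap"]);print(sign_off())
```

```text
32.15 0.11397462842796428
the job is handed in; nothing more can be done
None
```

The job is handed in. The carrier hangs with its hook on the mark, and the arm is still holding the chest lid at 45°. It took about 32 s of the 72 s allowed.

- **Carrier:** I took it off the lid by its grip and hooked it on the rail about 92 mm to the +y side of the mark. I slid it along the rail to the mark and let go. It never dropped.
- **Carrier check:** The wrist view from above puts the hook within about 1 mm of the mark, and the scene camera also reads about 0 mm. The side camera disagrees slightly, reading about 2 mm off towards -y. I accepted that because the cameras differ by a few millimetres on the mark itself. After the lid lift, the side view showed the carrier still hanging.
- **Lid:** I gripped the bar at a slant and followed the hinge arc, turning the gripper with the lid. From the arm's position the lid angle is 45.0°, and the wrist view of the lid in the grip matched the one before lifting. I made no separate camera measurement of the angle.
- **Forces:** Wrist force readings stayed below about 10 N.
- **Everything else:** The gripper did not touch any other item, and none looked moved in the last pictures.

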